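Open the casement to its widest stay setting

ROBOT

A 6-joint arm with a two-finger parallel gripper is mounted at the origin on the work surface. World frame = base frame: x ahead of the robot, y to its left, z up, the work surface at z = 0. Lengths are in m, angles in rad, forces in N, time in s.
With the tool pointing down it reaches from about 0.375 to 0.75 m from the base axis. Payload 9 kg.
Tool frame: the origin (TCP) lies at the very end of the fingers, on their centre line; the grasp point (between the pads) lies 19 mm behind it; y points along the fingers, x is the direction in which the jaws open and shut, and the axes are right-handed (so a half turn about y gives the same grasp; the last joint's range is limited). The gripper opens to 85 mm and grips with 20 to 120 N. Pads are 22 mm wide; open, the fingers measure 114 mm over their backs; the gripper's body (76 mm by 85 mm) begins 54 mm behind the grasp point. The pads swing forward as they close: fully open they stand 13 mm farther back than shut.
Start: joints at [1.124, 0.104, 0.097, 1.564, 0, 1.353], TCP at [0.136, 0.584, 0.2] pointing down, gripper open.
Joint ranges: [-2.99, 2.99], [-0.84, 1.86], [-1.1, 1.16], [-1.84, 2.11], [-1.51, 1.56], [-3.14, 3.14]. Speed limits (rad/s): [2.22, 2.22, 2.57, 3.14, 3.14, 3.14].

INTERFACE

Orientations are given as a unit quaternion [x, y, z, w].
In Python, from plant import ctrl gives the robot as it stands.
- The arm moves only by the tool send_rows, never from a script. Its argument "steps" is a list of rows, each a list of 7 numbers: the gripper's target within -1 to 1 (fully open at 1, half-way at 0, shut at -1), then the shift along the tool's x, y, z in cm, then the turn, a rotation vector about the tool's x, y, z in degrees. In form: [[gripper, tx, ty, tz, ax, ay, az], ...]. A call has 1 to 8 rows; each row is the pose to reach, as a shift and turn from the pose commanded when the call began, along the tool's axes at that moment; what a row does not reach only later rows make up. A row lasts 1/12 s, in which the tool goes at most 41.7 mm and 7.16 degrees, less where a joint would pass 70% of its speed; a pose out of reach is approached as far as the arm can. A call with a gripper value outside its range is refused whole. The fingers move at their own pace and stop on an object; "newtons" is the grip in N (left out, the last holds). Time passes only in rows, so rows that repeat a pose let the fingers close. It gives the time, the measured TCP pose, the force and the opening at its end, in the units of the state.
- ctrl.observe(): the state, without advancing time (a new reading comes with each control period).
- ctrl.snapshot(name): name is "side" or "top" or "wrist"; returns a dict with "pixels" (420x560x3 uint8, red, green, blue), "fx", "fy", "cx", "cy" (pixels), "rvec" (rotation vector, rad) and "tvec" (3), from world to camera coordinates, as OpenCV has them. Camera axes: x right, y down, z forward; pixel columns grow to the right and rows downward; lengths in m; the calibration is good to about 2 mm. A picture is of the moment at which its call begins. There is no depth.
- ctrl.finish_job(): hands the job in, once; it reports no verdict.
The state is a dict: "time_s": time; "joint_pos": joint angles; "dq": joint speeds; "tau": joint torques, N m; "tool_pos": TCP position; "ee_rot": TCP orientation; "force": force on the tool from outside, world axes, zero at the start; "ft_torque": the same for the moment, N m; "opening": finger opening in m.
Only numpy, scipy, OpenCV 4.12 (cv2) and the standard library are available. Lean on these libraries where they do the work, as an engineer would, in place of code of your own. Each camera call takes 0.05 s, during which the arm holds its last target. There are 200 camera calls.

TASK

The little casement in the low wooden glass screen on the desk is held slightly ajar by its stay. Lift the stay off its pin by the ball knob, push the casement further open and drop the stay's last hole (the one nearest the knob) over the same pin, so that the bar lies level and holds the casement at its widest setting. Do not knock over or push aside the things standing around it.

Things in the scene. Friction and masses are not known exactly. Their poses are not given: they have to be found in the camera images.
- screen: Low fixed desk screen of dark wood and glazing, 680 mm long, 210 mm high. Origin: on the desk (z = 0) below the pin; x through the screen, away from the robot; y along it. Sill board 70 mm high, x = -40 to 95 mm, y = -330 to 350. Upright frame at x = 60 to 90 mm, with an opening y = -125 to 145 mm (no head rail) where the casement hangs.
- pin (a point): The fixed upright steel pin on the sill, 10 mm in diameter with a round tip. The point lies on its axis at the height of the underside of a seated stay (85 mm above the desk, on the pin's 26 mm wide shoulder). The pin's tip is 16 mm above this point.
- sash_hinge (a point): A point on the casement's vertical hinge axis, at 85 mm above the desk; x = 75, y = -110 mm in the screen frame.
- sash (a joint): Opening angle of the casement (rad): 0 closed, growing as it swings away from the robot (clockwise from above), at most 1.3. It is 245 mm wide, 25 thick, 75 to 210 mm above the desk, about 1.2 kg; its hinge has a little friction (0.2 N m): it stays where it is left. With the first, middle or last hole on the pin it reads about 0.30, 0.59 or 0.90.
- pivot (a point): Where the stay hangs on the casement, at the bar's underside: in the casement's own frame 200 mm along it from the hinge axis and 30 mm off its middle plane on the robot's side. The stay swivels freely here (about the vertical) and tips up freely.
- stay (a joint): Angle by which the stay is tipped up about its pivot (rad): 0 level, which is also its lowest stop, up to 0.7. It falls back by its own weight when let go. Above 0.12 every hole is clear of the pin's tip.
- hole_first (a point): Centre of the stay's first hole, on the bar's underside, 138 mm from the pivot; it sits on the pin at the start. The stay is a flat bright steel bar 274 mm long, 28 mm wide, 6 mm thick, about 0.22 kg, with three round 17 mm holes in a row on its centre line.
- hole_middle (a point): Centre of the stay's middle hole, on the bar's underside, 177 mm from the pivot.
- hole_last (a point): Centre of the stay's last hole, nearest the knob, on the bar's underside, 216 mm from the pivot: the hole to be put over the pin.
- knob (a point): Centre of the ball knob on the stay's free end: a bright steel ball 26 mm in diameter on a 14 mm neck, 260 mm from the pivot along the bar (44 mm past the last hole), 35 mm above the bar's underside, so 120 mm above the desk when level. Pinch it from above, fingers on either side of the bar; the ball can turn and tip in the grip.
- mug: White mug, 80 mm wide, 90 mm tall, on the sill near its y = -220 mm. A bystander; leave it. Origin: centre of its underside.
- pen_pot: Dark steel pen pot, 72 mm wide, 95 mm tall with pens to 150 mm, on the sill near its y = 220 mm. A bystander; leave it. Origin: centre of its underside.
- stapler: Black stapler, 150 x 38 x 55 mm, on the desk on the robot's side of the sill. A bystander; leave it. Origin: centre of its underside, x along it.
- tape_dispenser: Tape dispenser, 170 x 60 x 89 mm, on the desk on the robot's side of the sill. A bystander; leave it. Origin: centre of its underside, x along it.
- hole_punch: Heavy office hole punch, 110 x 130 x 80 mm, on the desk on the robot's side of the sill. A bystander; leave it. Origin: centre of its underside.

How it is judged:
By the outcome, as a careful person would: the job done as asked, in the order asked, and still so for the second after the job is handed in, with the robot touching nothing.
It also fails if it takes over 38 s, if anything falls off the work surface, if the arm or the gripper's body presses on something with over 40 N, if the wrist force passes 120 N, or if a joint passes its speed limit or range.

## Working session

There is one attempt and no reset: what is moved stays moved. The work goes in short steps, Python scripts to look and compute and a tool call to move; the robot and the scene stay as the last step left them, time stands still between calls to the robot, and variables do not carry over. Pictures are saved under pics/ and viewed, about 8 in all and at most 12, crops included, and the job is handed in when it is done.

Besides the shell and the picture viewer there is one more tool, called after "Request:" by a JSON object that holds its "method" and its "body", one argument or row to a line. send_rows: Moves the arm, as the interface text tells. Its arguments: {"type":"object","properties":{"steps":{"type":"array","items":{"type":"array","items":{"type":"number"}}},"newtons":{"type":"number"}},"required":["steps"]}

```bash
mkdir -p pics; ls; python3 - <<'E'
from plant import ctrl
import cv2,numpy as np
for n in("top","side"):
    s=ctrl.snapshot(n); cv2.imwrite(f"pics/{n}0.png",s["pixels"][:,:,::-1])
    R=cv2.Rodrigues(np.array(s["rvec"]))[0]
    print(n,s["fx"],s["cx"],s["cy"],(-R.T@np.array(s["tvec"])).round(3),R.round(2).tolist())
print(ctrl.observe())
E
```

```text
pics
top 488.29154592144044 284.378911540121 202.981231636438 [3.340e-01 1.000e-03 1.128e+00] [[0.02, -1.0, 0.0], [-0.98, -0.03, -0.21], [0.21, 0.0, -0.98]]
side 492.3919553698057 275.09796971214575 204.80538414357508 [ 0.393 -0.841  1.047] [[0.99, -0.17, -0.01], [-0.13, -0.73, -0.67], [0.1, 0.66, -0.74]]
{'time_s': 0.1, 'joint_pos': array([ 1.12432374e+00,  1.04617333e-01,  9.65779445e-02,  1.56389994e+00,
       -5.14609952e-06,  1.35309571e+00]), 'dq': array([3.10262207e-03, 5.60569516e-04, 3.37117787e-03, 5.73603533e-05,
       2.02019716e-03, 1.72886319e-05]), 'tau': array([ 6.03769746e-03, -5.58212221e+01,  5.04716957e+01,  1.31801105e-02,
       -2.27560281e-04,  2.27164975e-05]), 'tool_pos': array([0.13592017, 0.58407322, 0.19923014]), 'ee_rot': array([ 0.55397941,  0.4393016 , -0.4400266 , -0.55362218]), 'force': array([0.7533145 , 0.16444708, 0.05235505]), 'ft_torque': array([ 0.01595106,  0.01012642, -0.00073141]), 'opening': 0.08551491651081657}
```

View pics/top0.png

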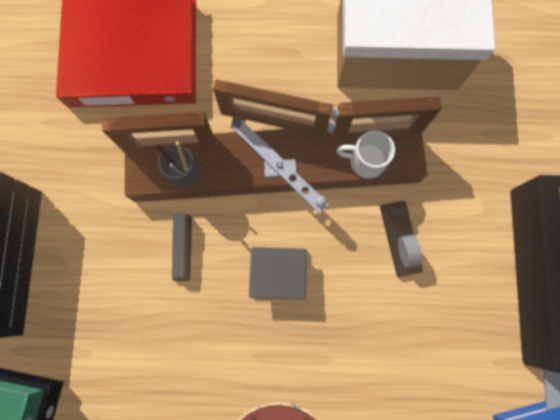

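View pics/side0.png

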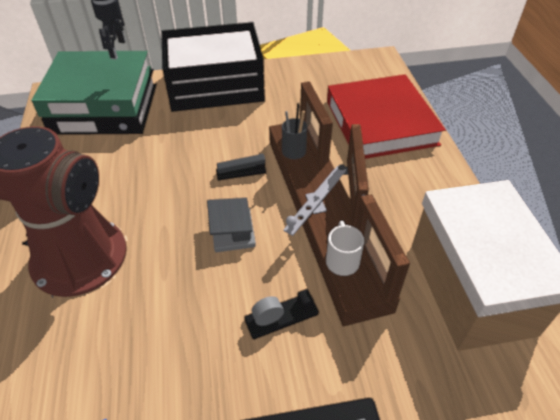

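Top shows the stay from the casement (235,122) to the knob (320,203), with the pin near (280,170). Side shows the knob near (291,223). I'll enlarge both.

```bash
python3 - <<'E'
import cv2,numpy as np
a=cv2.imread("pics/top0.png")[75:225,200:360]; b=cv2.imread("pics/side0.png")[120:270,260:420]
c=np.vstack([cv2.resize(a,None,fx=3.75,fy=3.75,interpolation=2)]); d=cv2.resize(b,None,fx=3.75,fy=3.75,interpolation=2)
cv2.imwrite("pics/c0.png",c);cv2.imwrite("pics/d0.png",d)
E
```

```text
(no output)
```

View pics/c0.png

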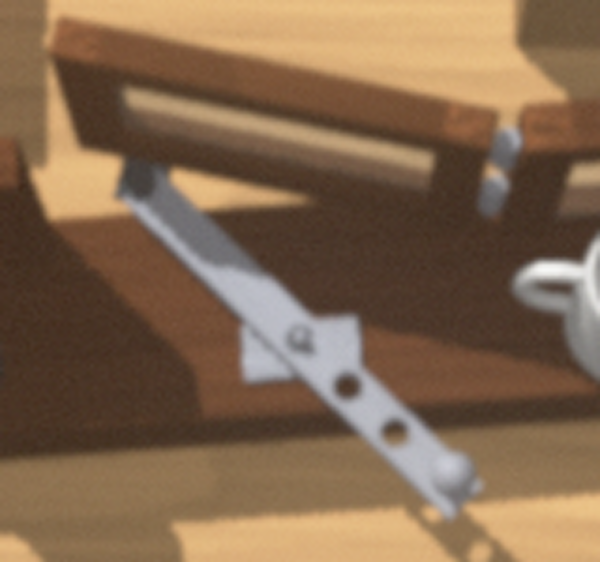

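View pics/d0.png

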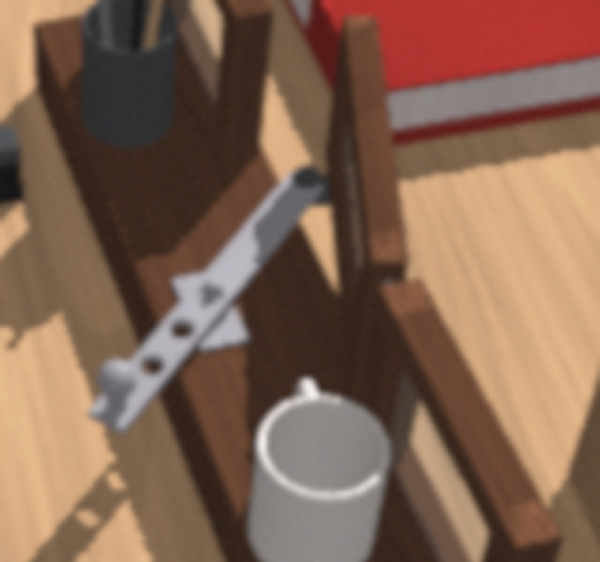

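```bash
cat > h.py <<'E'
import numpy as np,cv2
from scipy.optimize import least_squares
from scipy.spatial.transform import Rotation as Rot
H=np.array([.075,-.110])
def piv(q):
    return H+.2*np.array([np.sin(q),np.cos(q)])+.03*np.array([-np.cos(q),np.sin(q)])
def w(p,xy):  # screen->world, p=x,y,yaw
    c,s=np.cos(p[2]),np.sin(p[2]); return np.array([p[0]+c*xy[0]-s*xy[1],p[1]+s*xy[0]+c*xy[1]])
def proj(s,P):
    K=np.array([[s["fx"],0,s["cx"]],[0,s["fy"],s["cy"]],[0,0,1]],float)
    return cv2.projectPoints(np.array(P,float).reshape(-1,3),np.array(s["rvec"],float),np.array(s["tvec"],float),K,None)[0][:,0]
def target(p,q,last=.26):
    """knob xy in world when the last hole is in line with pin for casement angle q"""
    P=piv(q); d=-P/np.linalg.norm(P); return w(p,P+last*d), np.linalg.norm(P), d
E
python3 - <<'E'
from h import *
from plant import ctrl
o={n:ctrl.snapshot(n) for n in("top","side")}
px={"top":(200,75,[(300,337),(347,386),(395,431),(453,473),(140,182)]),"side":(260,120,[(211,290),(182,328),(152,365),(116,377),(309,180)])}
def pts(v):
    p=v[:3];P=piv(v[3]);a=v[4];d=np.array([np.cos(a),np.sin(a)])
    f=lambda r,z:[*w(p,P+r*d),z]
    return [[*p[:2],.101],f(.177,.091),f(.216,.091),f(.26,.120),f(0,.095)]
def res(v):
    return np.concatenate([(proj(o[n],pts(v))-(np.array(u)/3.75+[x,y])).ravel() for n,(x,y,u) in px.items()]+[[(v[3]-.3)*100]])
r=least_squares(res,[.44,.01,0,.3,-2.4]);v=r.x
print(v.round(4),r.fun.round(1))
P=piv(v[3]);d=np.array([np.cos(v[4]),np.sin(v[4])]);print("first hole off pin",(P+.138*d).round(4))
print("knob",w(v,P+.26*d).round(4),"hinge",w(v,H),"pivot",w(v,P))
np.save("fit.npy",v)
for q in(.3,.4,.5,.6,.7,.8,.9,.95):
    k,D,dd=target(v,q);print(q,k.round(4),round(D,4),np.degrees(np.arctan2(dd[1],dd[0])+v[2]).round(1))
import cv2
# corner check
print(proj(o["top"],[[*w(v,(-.04,y)),.07] for y in(-.33,.35)]))
E
```

```text
[ 0.6345  0.0107  0.0965  0.3018 -2.435 ] [ 1.1 -0.2  0.8 -0.1  0.6  0.2  0.6  0.3  0.3 -0.8 -0.3 -2.  -0.3 -0.5
 -0.3 -0.9 -0.  -0.4 -0.5 -1.5  0.2]
first hole off pin [0.0008 0.0003]
knob [ 0.5506 -0.0768] hinge [ 0.71972366 -0.09160737] pivot [0.73112215 0.11030863]
0.3 [ 0.5501 -0.0767] 0.1386 -134.0
0.4 [ 0.5516 -0.0588] 0.1519 -140.0
0.5 [ 0.5563 -0.043 ] 0.1652 -145.5
0.6 [ 0.5633 -0.0294] 0.1784 -150.7
0.7 [ 0.572  -0.0179] 0.1913 -155.5
0.8 [ 0.5819 -0.0085] 0.204 -160.0
0.9 [ 0.5924 -0.0011] 0.2163 -164.4
0.95 [0.5979 0.0019] 0.2224 -166.5
[[429.07427201 175.78869902]
 [124.82069853 196.61148041]]
```

```bash
cat >> h.py <<'E'
def go(xyz,jaw_deg):
    """shift (cm) and turn (deg) in the present tool axes; tool down, jaw axis at jaw_deg (nearest equivalent half turn)"""
    from plant import ctrl
    s=ctrl.observe(); R=Rot.from_quat(s["ee_rot"]); best=None
    for k in(0,180):
        a=np.radians(jaw_deg+k); x=np.array([np.cos(a),np.sin(a),0]); y=np.array([0,0,-1.]); 
        T=Rot.from_matrix(np.column_stack([x,y,np.cross(x,y)])); rv=(R.inv()*T).as_rotvec(degrees=True)
        if best is None or np.linalg.norm(rv)<np.linalg.norm(best): best=rv
    t=R.inv().apply(np.array(xyz)-s["tool_pos"])*100
    print("t",t.round(2),"rv",best.round(1),"| pos",s["tool_pos"].round(4),"F",s["force"].round(1),"open",round(s["opening"],4),"t=",round(s["time_s"],2),"q6",s["joint_pos"].round(2),"\n R",R.as_matrix().round(2).tolist())
E
python3 - <<'E'
from h import *
go([.55,-.077,.2],-44)
E
```

```text
t [-5.500e+01 -3.000e-02 -5.532e+01] rv [ -0.  -59.1  -0. ] | pos [0.136  0.5842 0.1994] F [-0.1  0.7  0.3] open 0.0857 t= 0.2 q6 [1.12 0.1  0.1  1.56 0.   1.35] 
 R [[0.23, -0.0, -0.97], [0.97, -0.0, 0.23], [-0.0, -1.0, 0.0]]
```

Request:
{"method": "send_rows", "body": {
  "steps": [
    [1,-2.5,0,-2.5,0,-3,0],
    [1,-5,0,-5,0,-6,0],
    [1,-7.5,0,-7.5,0,-9,0],
    [1,-10,0,-10,0,-12,0],
    [1,-12.5,0,-12.5,0,-15,0],
    [1,-15,0,-15,0,-18,0],
    [1,-17.5,0,-17.5,0,-21,0],
    [1,-20,0,-20,0,-24,0]
  ]
}}

```text
time_s: 0.87
tool_pos: [0.2859, 0.3428, 0.1998]
ee_rot: [0.45, 0.546, -0.546, -0.449]
force: [1.1, -0.4, 0.9]
opening: 0.0855
```

```bash
python3 -c "
from h import *
go([.55,-.077,.2],-44)"
```

```text
t [-4.626e+01 -2.000e-02 -1.787e+01] rv [  0.  -34.9   0. ] | pos [0.2859 0.3428 0.1998] F [ 1.1 -0.4  0.9] open 0.0855 t= 0.87 q6 [ 0.58 -0.37 -0.34  1.6   0.    0.39] 
 R [[-0.19, 0.0, -0.98], [0.98, 0.0, -0.19], [0.0, -1.0, -0.0]]
```

Request:
{"method": "send_rows", "body": {
  "steps": [
    [1,-3,0,-1.1,0,-2.5,0],
    [1,-6,0,-2.2,0,-5,0],
    [1,-9,0,-3.3,0,-7.5,0],
    [1,-12,0,-4.5,0,-10,0],
    [1,-15,0,-5.6,0,-12.5,0],
    [1,-18,0,-6.8,0,-15,0],
    [1,-21,0,-8,0,-17,0],
    [1,-24,0,-9.2,0,-19,0]
  ]
}}

```text
time_s: 1.53
tool_pos: [0.4218, 0.1244, 0.2]
ee_rot: [0.354, 0.612, -0.612, -0.354]
force: [1.3, 0.1, 0.2]
opening: 0.0857
```

```bash
python3 -c "
from h import *
go([.55,-.077,.2],-44)"
```

```text
t [-23.85  -0.    -1.04] rv [  0. -16.  -0.] | pos [0.4218 0.1244 0.2   ] F [1.3 0.1 0.2] open 0.0857 t= 1.53 q6 [-0.01 -0.39 -0.35  1.61  0.   -0.54] 
 R [[-0.5, 0.0, -0.87], [0.87, 0.0, -0.5], [-0.0, -1.0, -0.0]]
```

Request:
{"method": "send_rows", "body": {
  "steps": [
    [1,-4,0,0,0,-3,0],
    [1,-8,0,-0.2,0,-6,0],
    [1,-12,0,-0.4,0,-9,0],
    [1,-16,0,-0.6,0,-12,0],
    [1,-20,0,-0.8,0,-14,0],
    [1,-23.8,0,-1,0,-16,0],
    [1,-23.8,0,-1,0,-16,0],
    [1,-23.8,0,-1,0,-16,0]
  ]
}}

```text
time_s: 2.2
tool_pos: [0.5485, -0.077, 0.1987]
ee_rot: [0.266, 0.655, -0.655, -0.267]
force: [-0.0, 0.9, 0.2]
opening: 0.0852
```

```bash
python3 - <<'E'
from h import *
from plant import ctrl
s=ctrl.snapshot("wrist"); 
v=np.load("fit.npy");uv=proj(s,[[.5506,-.0768,.12],[*v[:2],.101]]);print(uv)
t=ctrl.snapshot("top")
im=s["pixels"][:,:,::-1].copy(); cv2.imwrite("pics/w1.png",im)
go([.5505,-.0768,.101],-44)
E
```

```text
[[277.834752   207.00740707]
 [278.98783659 314.63529801]]
t [-0.31  9.88 -0.04] rv [ 0.  -0.1  0. ] | pos [ 0.5481 -0.075   0.1998] F [ 0.3  0.2 -0.5] open 0.0854 t= 2.3 q6 [-0.37 -0.04 -0.05  1.56  0.   -1.17] 
 R [[-0.72, -0.0, -0.7], [0.7, 0.0, -0.72], [0.0, -1.0, -0.0]]
```

View pics/w1.png

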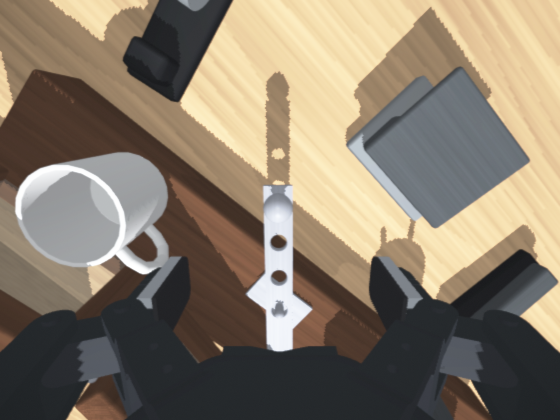

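The wrist view shows the knob at (278,208), which matches the predicted (278,207), and the bar is square to the jaws. I'll descend.

Request:
{"method": "send_rows", "body": {
  "steps": [
    [1,-0.2,2.5,0,0,0,0],
    [1,-0.3,5,0,0,0,0],
    [1,-0.3,7,0,0,0,0],
    [1,-0.3,8.5,0,0,0,0],
    [1,-0.3,9.5,0,0,0,0],
    [1,-0.3,9.9,0,0,0,0],
    [1,-0.3,9.9,0,0,0,0],
    [1,-0.3,9.9,0,0,0,0]
  ],
  "newtons": 30
}}

```text
time_s: 2.97
tool_pos: [0.551, -0.0772, 0.102]
ee_rot: [0.266, 0.655, -0.655, -0.265]
force: [-0.2, -0.2, -0.7]
opening: 0.0855
```

Request:
{"method": "send_rows", "body": {
  "steps": [
    [-0.2,0,0,0,0,0,0],
    [-0.5,0,0,0,0,0,0],
    [-1,0,0,0,0,0,0],
    [-1,0,0,0,0,0,0],
    [-1,0,0,0,0,0,0],
    [-1,0,0,0,0,0,0],
    [-1,0,0,0,0,0,0],
    [-1,0,0,0,0,0,0]
  ]
}}

```text
time_s: 3.63
tool_pos: [0.5506, -0.0775, 0.1008]
ee_rot: [0.265, 0.655, -0.655, -0.266]
force: [0.1, -0.7, 0.6]
opening: -0.0002
```

```bash
cat >> h.py <<'E'
def knob(p,q,t,grip=.019):
    """TCP xyz and jaw angle for casement q, tilt t, bar in line with the pin"""
    P=piv(q); d=-P/np.linalg.norm(P); r=.26*np.cos(t)-.035*np.sin(t)
    return [*w(p,P+r*d),.085+.26*np.sin(t)+.035*np.cos(t)-grip], np.degrees(np.arctan2(d[1],d[0])+p[2])+90
E
python3 - <<'E'
from h import *
v=np.load("fit.npy")
print(knob(v,.3,0));a=knob(v,.3,.2);print(a);go(*a)
E
```

```text
([np.float64(0.5501183849323226), np.float64(-0.0766632843665581), np.float64(0.101)], np.float64(-44.011649607824666))
([np.float64(0.5585506145747801), np.float64(-0.06793500715664234), np.float64(0.15195635623115938)], np.float64(-44.011649607824666))
t [ 0.1  -5.11 -1.24] rv [ 0.  -0.1  0. ] | pos [ 0.5506 -0.0775  0.1008] F [ 0.1 -0.7  0.6] open -0.0002 t= 3.63 q6 [-0.38 -0.03 -0.21  1.38  0.   -1.18] 
 R [[-0.72, -0.0, -0.7], [0.7, 0.0, -0.72], [0.0, -1.0, -0.0]]
```

The opening reads 0, so the ball isn't between the pads. I'll look before doing anything else.

```bash
python3 - <<'E'
from h import *
from plant import ctrl
o={n:ctrl.snapshot(n) for n in("top","side","wrist")}
a=o["top"]["pixels"][75:225,200:360]; b=o["side"]["pixels"][150:300,220:380]
im=np.hstack([cv2.resize(a,(400,375),interpolation=2),cv2.resize(b,(400,375),interpolation=2)])
im=np.vstack([im,np.hstack([o["wrist"]["pixels"][120:345,0:560],np.zeros((225,240,3),np.uint8)])])
cv2.imwrite("pics/chk.png",im[:,:,::-1])
tp=ctrl.observe()["tool_pos"]
for n in o: print(n,proj(o[n],[tp,tp+[0,0,.019]]))
E
```

```text
top [[321.00028764 203.29243594]
 [321.70324472 201.45070708]]
side [[290.88042991 225.27055489]
 [290.9716914  220.35015967]]
wrist [[279.7476574  239.32574475]
 [279.80141384 252.16697293]]
```

View pics/chk.png

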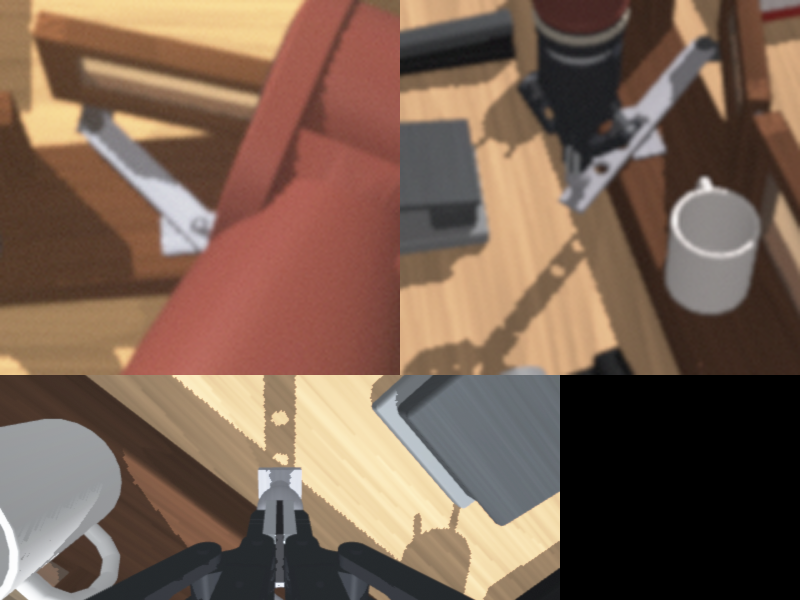

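```bash
python3 - <<'E'
from h import *
from plant import ctrl
o={n:ctrl.snapshot(n) for n in("side","wrist")}
a=o["wrist"]["pixels"][180:330,210:350]; b=o["side"]["pixels"][180:255,260:335]
im=np.hstack([cv2.resize(a,(420,450),interpolation=2),cv2.resize(b,(375,450),interpolation=2)])
cv2.imwrite("pics/chk2.png",im[:,:,::-1])
E
```

```text
(no output)
```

View pics/chk2.png

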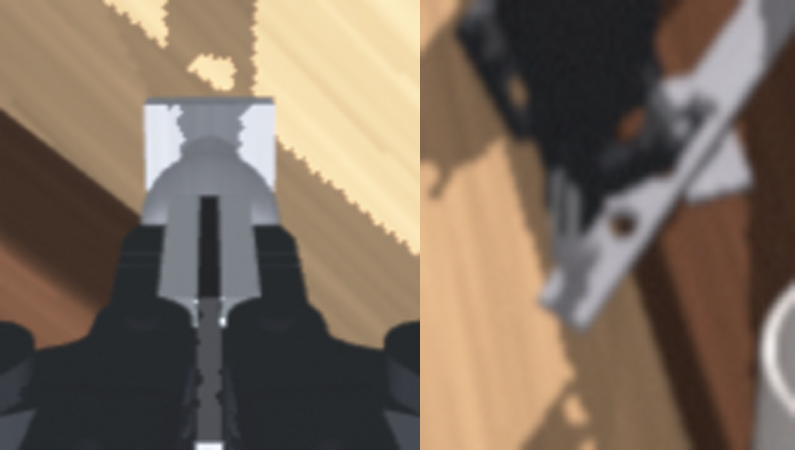

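```bash
python3 - <<'E'
from h import *
from plant import ctrl
s=ctrl.snapshot("wrist");sd=ctrl.snapshot("side"); st=ctrl.observe(); R=Rot.from_quat(st["ee_rot"]); T=st["tool_pos"]
print(T)
f=lambda o,P:proj(o,T+R.apply(np.array(P))).round(0).tolist()
Rc=cv2.Rodrigues(s["rvec"])[0]; print("cam in tool mm",(R.inv().apply(-Rc.T@s["tvec"]-T)*1e3).round(0))
for y in(0,-.013,-.02,-.03,-.04):
  print(y,"open",f(s,[[-.0425,y,-.011],[-.0425,y,.011],[.0425,y,.011]]),"shut",f(s,[[.004,y,-.011],[.004,y,.011]]),"side",f(sd,[[0,y,0]]))
E
```

```text
[ 0.55063476 -0.07749217  0.10087469]
cam in tool mm [  -0. -174.   70.]
0 open [[212.0, 256.0], [209.0, 222.0], [350.0, 222.0]] shut [[286.0, 256.0], [286.0, 222.0]] side [[291.0, 225.0]]
-0.013 open [[207.0, 265.0], [204.0, 230.0], [355.0, 230.0]] shut [[287.0, 265.0], [287.0, 230.0]] side [[291.0, 222.0]]
-0.02 open [[204.0, 271.0], [201.0, 234.0], [358.0, 234.0]] shut [[287.0, 271.0], [287.0, 234.0]] side [[291.0, 220.0]]
-0.03 open [[200.0, 280.0], [196.0, 241.0], [363.0, 241.0]] shut [[287.0, 280.0], [288.0, 241.0]] side [[291.0, 217.0]]
-0.04 open [[194.0, 290.0], [191.0, 249.0], [369.0, 249.0]] shut [[288.0, 290.0], [288.0, 249.0]] side [[291.0, 215.0]]
```

Both cameras put the finger ends about 35 mm short of the reported TCP: side row 216 against 225 expected, wrist row 245 against 222. So the pads shut just above the ball. I'll open, go 34 mm lower and grip again.

Request:
{"method": "send_rows", "body": {
  "steps": [
    [0,0,0,0,0,0,0],
    [1,0,0,0,0,0,0],
    [1,0,0,0,0,0,0],
    [1,0,0,0,0,0,0],
    [1,0,0,0,0,0,0],
    [1,0,0,0,0,0,0],
    [1,0,0,0,0,0,0]
  ]
}}

```text
time_s: 4.57
tool_pos: [0.5506, -0.0775, 0.1009]
ee_rot: [0.266, 0.655, -0.655, -0.266]
force: [-0.5, 0.8, 0.2]
opening: 0.083
```

Request:
{"method": "send_rows", "body": {
  "steps": [
    [1,0,0.7,0,0,0,0],
    [1,0,1.4,0,0,0,0],
    [1,0,2.1,0,0,0,0],
    [1,0,2.7,0,0,0,0],
    [1,0,3.1,0,0,0,0],
    [1,0,3.4,0,0,0,0],
    [1,0,3.4,0,0,0,0]
  ]
}}

```text
time_s: 5.15
tool_pos: [0.5501, -0.0773, 0.0659]
ee_rot: [0.265, 0.655, -0.655, -0.266]
force: [-0.1, 0.7, -0.1]
opening: 0.0855
```

Request:
{"method": "send_rows", "body": {
  "steps": [
    [0,0,0,0,0,0,0],
    [-0.4,0,0,0,0,0,0],
    [-1,0,0,0,0,0,0],
    [-1,0,0,0,0,0,0],
    [-1,0,0,0,0,0,0],
    [-1,0,0,0,0,0,0],
    [-1,0,0,0,0,0,0]
  ],
  "newtons": 30
}}

```text
time_s: 5.73
tool_pos: [0.5507, -0.0775, 0.067]
ee_rot: [0.266, 0.655, -0.655, -0.265]
force: [-0.0, 0.6, -0.0]
opening: 0.0239
```

```bash
python3 - <<'E'
from h import *
from plant import ctrl
o={n:ctrl.snapshot(n) for n in("side","wrist")}
print(ctrl.observe()["opening"])
a=o["wrist"]["pixels"][180:330,210:350]; b=o["side"]["pixels"][180:255,260:335]
im=np.hstack([cv2.resize(a,(420,450),interpolation=2),cv2.resize(b,(375,450),interpolation=2)])
cv2.imwrite("pics/chk3.png",im[:,:,::-1])
E
```

```text
0.02404616297246702
```

View pics/chk3.png

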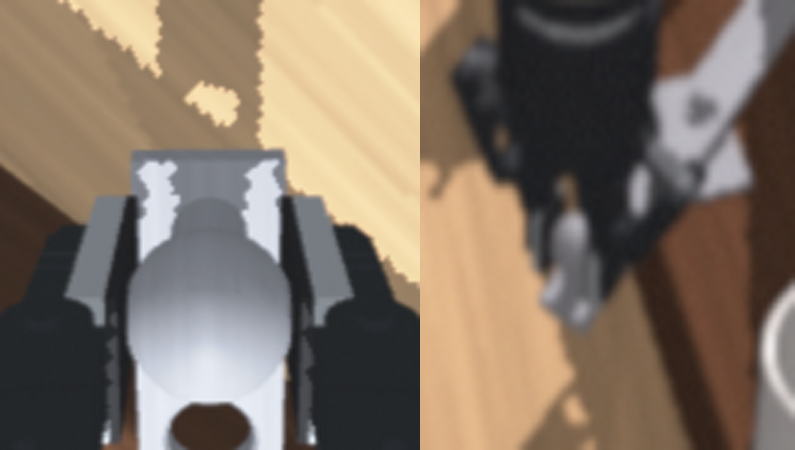

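The ball now sits centred between the pads (opening 24 mm). Next I'll lift the stay along its arc.

```bash
python3 - <<'E'
from h import *
from plant import ctrl
s=ctrl.snapshot("wrist"); st=ctrl.observe(); R=Rot.from_quat(st["ee_rot"]); T=st["tool_pos"]
for z in(-.005,0,.005): print(z,proj(s,T+R.apply([[0,-.053,z]])))
v=np.load("fit.npy")
for t in(.07,.14,.21): go(*knob(v,.302,t,.053))
E
```

```text
-0.005 [[279.90219514 293.68560951]]
0 [[279.90713472 283.79885734]]
0.005 [[279.91217522 273.71009753]]
t [ 0.12 -1.82 -0.35] rv [ 0.  0. -0.] | pos [ 0.5507 -0.0775  0.0669] F [-0.3 -0.6 -0.2] open 0.024 t= 5.88 q6 [-0.38 -0.01 -0.26  1.32  0.   -1.18] 
 R [[-0.72, 0.0, -0.7], [0.7, 0.0, -0.72], [-0.0, -1.0, -0.0]]
t [ 0.12 -3.6  -0.79] rv [ 0.  0. -0.] | pos [ 0.5507 -0.0775  0.0669] F [-0.3 -0.6 -0.2] open 0.024 t= 5.88 q6 [-0.38 -0.01 -0.26  1.32  0.   -1.18] 
 R [[-0.72, 0.0, -0.7], [0.7, 0.0, -0.72], [-0.0, -1.0, -0.0]]
t [ 0.12 -5.35 -1.35] rv [ 0.  0. -0.] | pos [ 0.5507 -0.0775  0.0669] F [-0.3 -0.6 -0.2] open 0.024 t= 5.88 q6 [-0.38 -0.01 -0.26  1.32  0.   -1.18] 
 R [[-0.72, 0.0, -0.7], [0.7, 0.0, -0.72], [-0.0, -1.0, -0.0]]
```

Request:
{"method": "send_rows", "body": {
  "steps": [
    [-1,0,-0.9,-0.15,0,0,0],
    [-1,0,-1.8,-0.35,0,0,0],
    [-1,0,-2.7,-0.55,0,0,0],
    [-1,0,-3.6,-0.8,0,0,0],
    [-1,0,-4.5,-1.05,0,0,0],
    [-1,0,-5.3,-1.35,0,0,0],
    [-1,0,-5.3,-1.35,0,0,0]
  ],
  "newtons": 40
}}

```text
time_s: 6.47
tool_pos: [0.5614, -0.0677, 0.1223]
ee_rot: [0.266, 0.656, -0.655, -0.264]
force: [-1.4, -1.1, -1.2]
opening: 0.0235
```

```bash
python3 - <<'E'
from h import *
v=np.load("fit.npy"); v[:2]+=[.0006,-.0008]; np.save("fit.npy",v)
go(*knob(v,.302,.21,.053))
for q in (.35,.4,.45,.5,.55,.6):
    go(*knob(v,q,.21,.053)) 
E
```

```text
t [0.11 0.18 0.11] rv [ 0.1  0.1 -0.1] | pos [ 0.5614 -0.0677  0.1223] F [-1.4 -1.1 -1.2] open 0.0235 t= 6.47 q6 [-0.35 -0.01 -0.16  1.42  0.   -1.15] 
 R [[-0.72, 0.0, -0.7], [0.7, -0.0, -0.72], [-0.0, -1.0, -0.0]]
t [ 0.64  0.18 -0.54] rv [ 0.1  3.  -0.1] | pos [ 0.5614 -0.0677  0.1223] F [-1.4 -1.1 -1.2] open 0.0235 t= 6.47 q6 [-0.35 -0.01 -0.16  1.42  0.   -1.15] 
 R [[-0.72, 0.0, -0.7], [0.7, -0.0, -0.72], [-0.0, -1.0, -0.0]]
t [ 1.09  0.18 -1.24] rv [ 0.1  6.  -0.1] | pos [ 0.5614 -0.0677  0.1223] F [-1.4 -1.1 -1.2] open 0.0235 t= 6.47 q6 [-0.35 -0.01 -0.16  1.42  0.   -1.15] 
 R [[-0.72, 0.0, -0.7], [0.7, -0.0, -0.72], [-0.0, -1.0, -0.0]]
t [ 1.45  0.18 -1.96] rv [ 0.1  8.8 -0.1] | pos [ 0.5614 -0.0677  0.1223] F [-1.4 -1.1 -1.2] open 0.0235 t= 6.47 q6 [-0.35 -0.01 -0.16  1.42  0.   -1.15] 
 R [[-0.72, 0.0, -0.7], [0.7, -0.0, -0.72], [-0.0, -1.0, -0.0]]
t [ 1.73  0.18 -2.68] rv [ 0.1 11.5 -0.1] | pos [ 0.5614 -0.0677  0.1223] F [-1.4 -1.1 -1.2] open 0.0235 t= 6.47 q6 [-0.35 -0.01 -0.16  1.42  0.   -1.15] 
 R [[-0.72, 0.0, -0.7], [0.7, -0.0, -0.72], [-0.0, -1.0, -0.0]]
t [ 1.93  0.18 -3.4 ] rv [ 0.1 14.1 -0.1] | pos [ 0.5614 -0.0677  0.1223] F [-1.4 -1.1 -1.2] open 0.0235 t= 6.47 q6 [-0.35 -0.01 -0.16  1.42  0.   -1.15] 
 R [[-0.72, 0.0, -0.7], [0.7, -0.0, -0.72], [-0.0, -1.0, -0.0]]
t [ 2.06  0.18 -4.12] rv [ 0.1 16.6 -0.1] | pos [ 0.5614 -0.0677  0.1223] F [-1.4 -1.1 -1.2] open 0.0235 t= 6.47 q6 [-0.35 -0.01 -0.16  1.42  0.   -1.15] 
 R [[-0.72, 0.0, -0.7], [0.7, -0.0, -0.72], [-0.0, -1.0, -0.0]]
```

Request:
{"method": "send_rows", "body": {
  "steps": [
    [-1,0.4,0,-0.2,0,2,0],
    [-1,0.7,0,-0.6,0,4,0],
    [-1,1.1,0,-1.2,0,6,0],
    [-1,1.4,0,-1.9,0,9,0],
    [-1,1.7,0,-2.7,0,11.5,0],
    [-1,1.9,0,-3.4,0,14,0],
    [-1,2.1,0,-4.1,0,16.5,0],
    [-1,2.1,0,-4.1,0,16.5,0]
  ]
}}

```text
time_s: 7.13
tool_pos: [0.5739, -0.0225, 0.1196]
ee_rot: [0.357, 0.611, -0.61, -0.357]
force: [1.1, 0.9, -2.2]
opening: 0.0235
```

```bash
python3 - <<'E'
from h import *
v=np.load("fit.npy")
for q in (.6,.7,.75,.8,.85,.9):
    go(*knob(v,q,.21,.053)) 
E
```

```text
t [-0.17 -0.08 -0.05] rv [0. 0. 0.] | pos [ 0.5739 -0.0225  0.1196] F [ 1.1  0.9 -2.2] open 0.0235 t= 7.13 q6 [-0.27  0.03 -0.13  1.42  0.   -0.78] 
 R [[-0.49, 0.0, -0.87], [0.87, 0.0, -0.49], [0.0, -1.0, -0.0]]
t [ 0.29 -0.08 -1.37] rv [0.  4.8 0. ] | pos [ 0.5739 -0.0225  0.1196] F [ 1.1  0.9 -2.2] open 0.0235 t= 7.13 q6 [-0.27  0.03 -0.13  1.42  0.   -0.78] 
 R [[-0.49, 0.0, -0.87], [0.87, 0.0, -0.49], [0.0, -1.0, -0.0]]
t [ 0.44 -0.08 -2.02] rv [0.  7.1 0. ] | pos [ 0.5739 -0.0225  0.1196] F [ 1.1  0.9 -2.2] open 0.0235 t= 7.13 q6 [-0.27  0.03 -0.13  1.42  0.   -0.78] 
 R [[-0.49, 0.0, -0.87], [0.87, 0.0, -0.49], [0.0, -1.0, -0.0]]
t [ 0.52 -0.08 -2.67] rv [0.  9.4 0. ] | pos [ 0.5739 -0.0225  0.1196] F [ 1.1  0.9 -2.2] open 0.0235 t= 7.13 q6 [-0.27  0.03 -0.13  1.42  0.   -0.78] 
 R [[-0.49, 0.0, -0.87], [0.87, 0.0, -0.49], [0.0, -1.0, -0.0]]
t [ 0.56 -0.08 -3.31] rv [ 0.  11.6  0. ] | pos [ 0.5739 -0.0225  0.1196] F [ 1.1  0.9 -2.2] open 0.0235 t= 7.13 q6 [-0.27  0.03 -0.13  1.42  0.   -0.78] 
 R [[-0.49, 0.0, -0.87], [0.87, 0.0, -0.49], [0.0, -1.0, -0.0]]
t [ 0.55 -0.08 -3.94] rv [ 0.  13.8  0. ] | pos [ 0.5739 -0.0225  0.1196] F [ 1.1  0.9 -2.2] open 0.0235 t= 7.13 q6 [-0.27  0.03 -0.13  1.42  0.   -0.78] 
 R [[-0.49, 0.0, -0.87], [0.87, 0.0, -0.49], [0.0, -1.0, -0.0]]
```

Request:
{"method": "send_rows", "body": {
  "steps": [
    [-1,0,0,-0.5,0,2,0],
    [-1,0.2,0,-1.1,0,4,0],
    [-1,0.3,0,-1.7,0,6,0],
    [-1,0.4,0,-2.3,0,8,0],
    [-1,0.5,0,-2.9,0,10,0],
    [-1,0.5,0,-3.4,0,12,0],
    [-1,0.5,0,-3.9,0,14,0],
    [-1,0.5,0,-3.9,0,14,0]
  ]
}}

```text
time_s: 7.8
tool_pos: [0.6056, 0.0002, 0.1196]
ee_rot: [0.428, 0.563, -0.562, -0.428]
force: [2.7, 1.2, -3.4]
opening: 0.0237
```

```bash
python3 - <<'E'
from h import *
from plant import ctrl
v=np.load("fit.npy")
go(*knob(v,.898,.21,.053))
o={n:ctrl.snapshot(n) for n in("top","side","wrist")}
x=np.hstack([cv2.resize(o["top"]["pixels"][40:220,180:340],(400,450),interpolation=2),cv2.resize(o["side"]["pixels"][115:235,270:376],(400,450),interpolation=2)])
cv2.imwrite("pics/l1.png",x[:,:,::-1])
cv2.imwrite("pics/l1w.png",o["wrist"]["pixels"][:,:,::-1])
print({n:proj(o[n],[[*v[:2],.101]]).round(1).tolist() for n in o})
E
```

```text
t [ 0.13 -0.08 -0.01] rv [ 0.  -0.3  0. ] | pos [6.056e-01 2.000e-04 1.196e-01] F [ 2.7  1.2 -3.4] open 0.0237 t= 7.8 q6 [-0.22  0.12 -0.03  1.42  0.   -0.49] 
 R [[-0.27, 0.0, -0.96], [0.96, 0.0, -0.27], [0.0, -1.0, -0.0]]
{'top': [[281.4, 164.4]], 'side': [[316.3, 195.5]], 'wrist': [[282.1, 270.9]]}
```

View pics/l1.png

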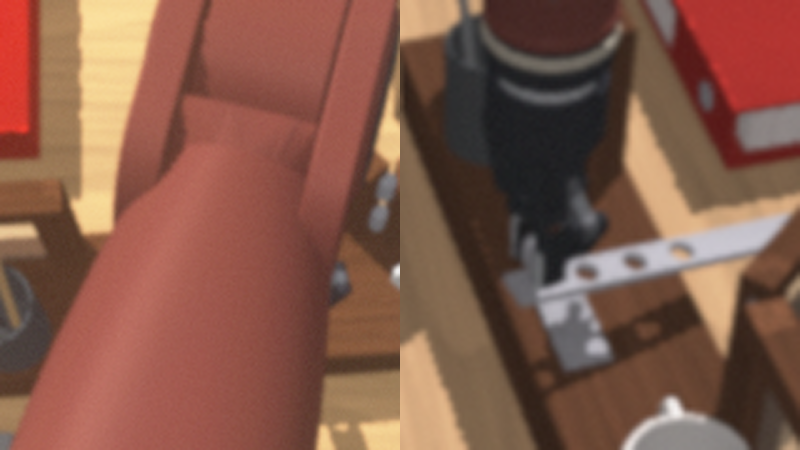

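The side view shows the stay raised and the casement open, with the holes at crop (587,272), (634,261) and (683,250). I'll compare these with the model.

```bash
python3 - <<'E'
from h import *
from plant import ctrl
v=np.load("fit.npy"); s=ctrl.snapshot("side"); st=ctrl.observe(); K=st["tool_pos"]+[0,0,.053]
obs=np.array([(587,272),(634,261),(683,250)])-[400,0]; obs=obs/[400/106,3.75]+[270,115]
def pts(q,t):
    P=w(v,piv(q)); d=(K[:2]-P)/np.linalg.norm(K[:2]-P)
    return [[*(P+(r*np.cos(t)-.006*np.sin(t))*d),.085+r*np.sin(t)+.006*np.cos(t)] for r in(.216,.177,.138)]
print(obs.round(1).tolist())
# solve q from knob distance for given t from height
t=least_squares(lambda t:.085+.26*np.sin(t[0])+.035*np.cos(t[0])-K[2],[.2]).x[0]
L=.26*np.cos(t)-.035*np.sin(t)
q=least_squares(lambda q:np.linalg.norm(w(v,piv(q[0]))-K[:2])-L,[.9]).x[0]
P=w(v,piv(q)); d=(K[:2]-P)/np.linalg.norm(K[:2]-P); 
print("t",t,"q",q,"hole lowered minus pin",P+.216*d-v[:2],"D",np.linalg.norm(piv(q)))
print(proj(s,pts(q,t)).round(1).tolist(), proj(s,[[*v[:2],.101]]))
f=least_squares(lambda a:(proj(s,pts(*a))-obs).ravel(),[.9,.2]);print("img fit q,t",f.x,f.fun.round(1))
E
```

```text
[[319.6, 187.5], [332.0, 184.6], [345.0, 181.7]]
t 0.2076637211883526 q 0.89328600897665 hole lowered minus pin [-9.21703298e-05 -1.36976296e-03] D 0.2155326010272413
[[319.1, 186.0], [331.7, 183.5], [344.0, 181.0]] [[316.29368002 195.50978303]]
img fit q,t [0.91335906 0.18449745] [-0.1 -0.2  0.3  0.  -0.2  0.3]
```

View pics/l1w.png

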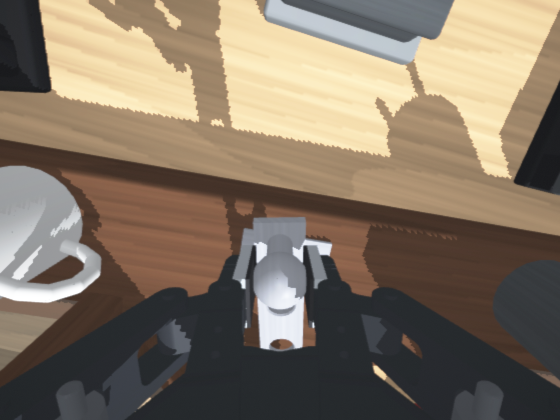

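```bash
python3 - <<'E'
from h import *
v=np.load("fit.npy")
for t in(.16,.12,.09,.06,.03,0): go(*knob(v,.897,t,.053))
E
```

```text
t [0.15 1.19 0.35] rv [ 0.  -0.2  0. ] | pos [ 6.050e-01 -2.000e-04  1.199e-01] F [ 2.1  1.3 -3.4] open 0.0239 t= 8.0 q6 [-0.22  0.12 -0.03  1.42  0.   -0.49] 
 R [[-0.27, 0.0, -0.96], [0.96, 0.0, -0.27], [0.0, -1.0, -0.0]]
t [0.15 2.2  0.63] rv [ 0.  -0.2  0. ] | pos [ 6.050e-01 -2.000e-04  1.199e-01] F [ 2.1  1.3 -3.4] open 0.0239 t= 8.0 q6 [-0.22  0.12 -0.03  1.42  0.   -0.49] 
 R [[-0.27, 0.0, -0.96], [0.96, 0.0, -0.27], [0.0, -1.0, -0.0]]
t [0.15 2.96 0.82] rv [ 0.  -0.2  0. ] | pos [ 6.050e-01 -2.000e-04  1.199e-01] F [ 2.1  1.3 -3.4] open 0.0239 t= 8.0 q6 [-0.22  0.12 -0.03  1.42  0.   -0.49] 
 R [[-0.27, 0.0, -0.96], [0.96, 0.0, -0.27], [0.0, -1.0, -0.0]]
t [0.15 3.73 0.98] rv [ 0.  -0.2  0. ] | pos [ 6.050e-01 -2.000e-04  1.199e-01] F [ 2.1  1.3 -3.4] open 0.0239 t= 8.0 q6 [-0.22  0.12 -0.03  1.42  0.   -0.49] 
 R [[-0.27, 0.0, -0.96], [0.96, 0.0, -0.27], [0.0, -1.0, -0.0]]
t [0.15 4.51 1.12] rv [ 0.  -0.2  0. ] | pos [ 6.050e-01 -2.000e-04  1.199e-01] F [ 2.1  1.3 -3.4] open 0.0239 t= 8.0 q6 [-0.22  0.12 -0.03  1.42  0.   -0.49] 
 R [[-0.27, 0.0, -0.96], [0.96, 0.0, -0.27], [0.0, -1.0, -0.0]]
t [0.15 5.28 1.24] rv [ 0.  -0.2  0. ] | pos [ 6.050e-01 -2.000e-04  1.199e-01] F [ 2.1  1.3 -3.4] open 0.0239 t= 8.0 q6 [-0.22  0.12 -0.03  1.42  0.   -0.49] 
 R [[-0.27, 0.0, -0.96], [0.96, 0.0, -0.27], [0.0, -1.0, -0.0]]
```

Request:
{"method": "send_rows", "body": {
  "steps": [
    [-1,0.1,0.6,0.15,0,0,0],
    [-1,0.1,1.2,0.35,0,0,0],
    [-1,0.1,1.7,0.5,0,0,0],
    [-1,0.1,2.2,0.6,0,0,0],
    [-1,0.1,2.6,0.7,0,0,0],
    [-1,0.1,3,0.8,0,0,0],
    [-1,0.1,3.4,0.9,0,0,0],
    [-1,0.1,3.7,0.95,0,0,0]
  ]
}}

```text
time_s: 8.67
tool_pos: [0.5955, -0.0018, 0.0825]
ee_rot: [0.429, 0.563, -0.562, -0.429]
force: [1.7, 2.1, -1.5]
opening: 0.0234
```

```bash
python3 - <<'E'
from h import *
v=np.load("fit.npy")
for t in(.06,0): go(*knob(v,.897,t,.053))
E
```

```text
t [ 0.05 -0.    0.02] rv [ 0.  -0.3  0. ] | pos [ 0.5955 -0.0018  0.0825] F [ 1.7  2.1 -1.5] open 0.0234 t= 8.67 q6 [-0.22  0.1  -0.12  1.35  0.   -0.49] 
 R [[-0.27, 0.0, -0.96], [0.96, 0.0, -0.27], [0.0, -1.0, -0.0]]
t [0.05 1.55 0.28] rv [ 0.  -0.3  0. ] | pos [ 0.5955 -0.0018  0.0825] F [ 1.7  2.1 -1.5] open 0.0234 t= 8.67 q6 [-0.22  0.1  -0.12  1.35  0.   -0.49] 
 R [[-0.27, 0.0, -0.96], [0.96, 0.0, -0.27], [0.0, -1.0, -0.0]]
```

Request:
{"method": "send_rows", "body": {
  "steps": [
    [-1,0,0.3,0.05,0,0,0],
    [-1,0,0.6,0.1,0,0,0],
    [-1,0,0.9,0.15,0,0,0],
    [-1,0,1.2,0.2,0,0,0],
    [-1,0,1.4,0.25,0,0,0],
    [-1,0,1.5,0.28,0,0,0],
    [-1,0,1.5,0.28,0,0,0]
  ]
}}

```text
time_s: 9.25
tool_pos: [0.5931, -0.0025, 0.068]
ee_rot: [0.429, 0.563, -0.562, -0.428]
force: [1.6, 2.0, 0.2]
opening: 0.0237
```

```bash
python3 - <<'E'
from h import *
from plant import ctrl
v=np.load("fit.npy")
go(*knob(v,.897,0,.053))
o={n:ctrl.snapshot(n) for n in("side","wrist")}
x=np.hstack([cv2.resize(o["wrist"]["pixels"][210:360,200:350],(400,400),interpolation=2),cv2.resize(o["side"]["pixels"][150:250,260:360],(400,400),interpolation=2)])
cv2.imwrite("pics/l2.png",x[:,:,::-1])
E
```

```text
t [0.05 0.1  0.03] rv [ 0.  -0.3 -0. ] | pos [ 0.5931 -0.0025  0.068 ] F [1.6 2.  0.2] open 0.0237 t= 9.25 q6 [-0.22  0.1  -0.15  1.32  0.   -0.49] 
 R [[-0.27, 0.0, -0.96], [0.96, 0.0, -0.27], [-0.0, -1.0, -0.0]]
```

View pics/l2.png

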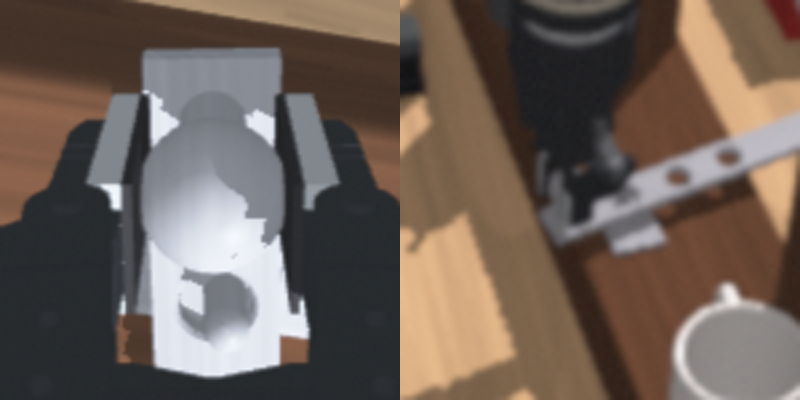

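The wrist view shows the pin's round tip inside the last hole, and the other two holes are clear. I'll release and retreat straight up.

Request:
{"method": "send_rows", "body": {
  "steps": [
    [-0.4,0,0.1,0,0,0,0],
    [0,0,0.1,0,0,0,0],
    [0.5,0,0.1,0,0,0,0],
    [1,0,0.1,0,0,0,0],
    [1,0,0.1,0,0,0,0],
    [1,0,0.1,0,0,0,0],
    [1,0,0.1,0,0,0,0]
  ]
}}

```text
time_s: 9.93
tool_pos: [0.5929, -0.0026, 0.0669]
ee_rot: [-0.429, -0.562, 0.562, 0.429]
force: [0.2, -0.8, -0.7]
opening: 0.0852
```

Request:
{"method": "send_rows", "body": {
  "steps": [
    [1,0,-1,0,0,0,0],
    [1,0,-3,0,0,0,0],
    [1,0,-6,0,0,0,0],
    [1,0,-9,0,0,0,0],
    [1,0,-12,0,0,0,0],
    [1,0,-15,0,0,0,0],
    [1,0,-16,2,0,0,0],
    [1,0,-16,5,0,0,0]
  ]
}}

```text
time_s: 10.6
tool_pos: [0.5467, -0.0161, 0.231]
ee_rot: [0.43, 0.563, -0.562, -0.426]
force: [-0.4, -0.3, 1.8]
opening: 0.0857
```

Request:
{"method": "send_rows", "body": {
  "steps": [
    [1,0,0,3,0,0,0],
    [1,0,0,6,0,0,0],
    [1,0,0,9,0,0,0],
    [1,0,0,12,0,0,0],
    [1,0,0,12,0,0,0],
    [1,0,0,12,0,0,0]
  ]
}}

```text
time_s: 11.1
tool_pos: [0.4286, -0.0481, 0.2282]
ee_rot: [0.43, 0.562, -0.562, -0.428]
force: [0.5, 1.1, -0.3]
opening: 0.0855
```

```bash
python3 - <<'E'
from h import *
from plant import ctrl
v=np.load("fit.npy")
o={n:ctrl.snapshot(n) for n in("top","side")}
x=np.hstack([cv2.resize(o["top"]["pixels"][40:320,90:450],(400,311),interpolation=2),cv2.resize(o["side"]["pixels"][60:340,180:460],(400,400),interpolation=2)[:311]]) if 0 else None
a=cv2.resize(o["side"]["pixels"][80:240,240:400],(480,480),interpolation=2)
b=cv2.resize(o["top"]["pixels"][:,80:460],(320,354)); b=np.vstack([b,np.zeros((126,320,3),np.uint8)])
cv2.imwrite("pics/fin.png",np.hstack([a,b])[:,:,::-1])
P=w(v,piv(.9)); p0=np.array(v[:2]); d=(p0-P)/np.linalg.norm(p0-P)
print("expect seated side crop knob,last,mid,first,pivot",((proj(o["side"],[[*(P+r*d),z] for r,z in((.26,.12),(.216,.091),(.177,.091),(.138,.091),(0,.095))])-[240,80])*3).round(0).tolist())
s=ctrl.observe();print(s["tool_pos"],s["force"],s["opening"],s["time_s"])
E
```

```text
expect seated side crop knob,last,mid,first,pivot [[185.0, 348.0], [229.0, 354.0], [267.0, 340.0], [306.0, 326.0], [437.0, 276.0]]
[ 0.42960139 -0.04777098  0.22757809] [ 0.41337428 -0.27661602 -0.18309466] 0.08532155465878738 11.2
```

View pics/fin.png

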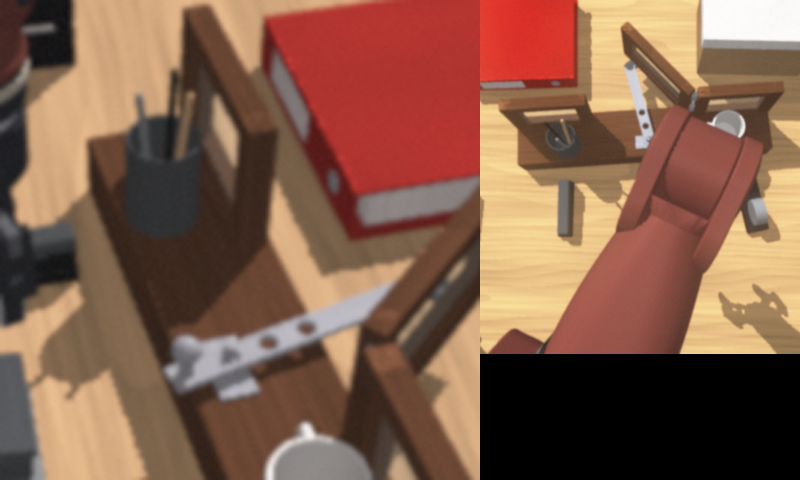

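The final picture shows the knob at (186,349) against (185,348) expected. The last hole is filled by the pin at (230,354), against (229,354), and the middle hole is at (268,341), against (267,340). The bar is level and seated, and the bystanders in view stand where they were.

```bash
python3 -c "
from plant import ctrl
print(ctrl.finish_job())"
```

```text
the job is handed in; nothing more can be done
None
```

I lifted the stay off its pin by the knob, pushed the casement open to about 0.90 rad and lowered the last hole over the pin. I then let go, backed the gripper well clear and handed the job in at about 11 s of the 38 s allowed.

**Seating:** in the last side picture the knob and the middle hole lie within about one crop pixel (1 mm) of where a level, seated stay should put them. The last hole is filled by the pin, also within a pixel.

**Forces:** each reading I took stayed under 5 N.

**Bystanders:** the mug, pen pot, stapler and tape dispenser looked undisturbed in the last picture. The hole punch was mostly hidden by the arm in the top view. Only part of it showed in the side view, and I saw nothing amiss.

**Checks that disagreed:**
- **First grasp:** it missed because the fingers closed above the ball. Both cameras showed the finger ends about 35 mm short of the reported TCP, contrary to the description. I went 34 mm lower and the grip held.
- **Grip opening:** it read 24 mm on the 26 mm ball throughout.
- **Casement angle:** before lowering, the arm's pose gave 0.893 rad and the image gave 0.913, so I aimed for 0.897.

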